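# Lock out the clay mixer with its barrel key

### The job

Take the orange-handled key out of its wooden block and put it, handle roughly level, into the round lock on the sloping face of the blue mixer control box; press it in lightly and turn it gently back and forth until it drops into the hidden slot. Then turn it clockwise (looking at the face) until it stops with its handle pointing at the two red marks, and let go, leaving it fully home there. Never force the key, and do not disturb the tin, the clay puck or the scraper.

Things in the scene. Friction and masses are not known exactly. Their poses are not given: they have to be found in the camera images.
- key: Loose barrel key, 98 mm long, about 200 g, upright in its block at first. Origin: centre of its lower end; z up the key, x along handle and bit. z 0-10 mm: flat steel bit, 32 mm (x) by 5 mm (y); z 10-40: steel barrel, 33 mm in diameter, its lower edge bevelled; z 40-70: shank, 12 mm in diameter; above that the handle. A half turn about z gives the same key.
- key_handle (a point): Centre of the key's orange T handle, on the key's axis, 84 mm above its lower end: a bar 64 mm (key's x) by 14 mm (y) by 28 mm (z). Grip it across the 14 mm. Same axes as the key.
- key_block: Fixed wooden block, 90 x 90 x 34 mm, with an upright round hole 40 mm wide and 26 mm deep in its middle; the key stands in it with its lower end 8 mm above the bench. Origin: centre of the underside.
- lock: Steel lock on the box's sloping face, which looks up and towards the robot. Origin: centre of its mouth, 14 mm proud of the face. z: lock axis, outwards, 30 degrees from vertical; x: up the slope; y: level along the face. The mouth is a funnel, 58 mm wide inside, 66 mm outside, narrowing over 12 mm to a bore 40 mm wide.
- drum_face (a point): Point on the lock axis 40 mm below the mouth, hidden by a rubber flap (no resistance): the top of a spring-loaded drum at rest. Until the bit meets the drum's slot the key's lower end rests here; pressing the key in pushes the drum down, up to 12 mm, against a spring: 3 N at first, 0.4 N more per mm. Let go, it pushes the key out again. Axes as the lock.
- slot_floor (a point): Point on the lock axis 50 mm below the mouth: floor of the drum's slot (37 x 10.5 mm, 10 mm deep), where the engaged key's lower end rests. The slot starts at a hidden angle up to 32 degrees either side of level (lock's y); the bit catches within about 9 degrees of it. If the key is pressed in, the drum then snaps up round the bit and the axial force falls to almost nothing.
- lock_mark: Two red bars, 30 x 7 mm, on the face on opposite sides of the lock, 37 to 67 mm from its axis. Origin: the mouth's centre; z: lock axis; x: line through both marks, 66 degrees clockwise of level. An engaged key turns the drum (0.12 N m) and meets its clockwise stop with the handle along this line, give or take 5 degrees. The other stop is some 43 degrees anticlockwise of level.
- box: Blue control box, fixed to the bench, 240 mm wide (y), 210 mm deep (x), 75 mm high at the front (towards the robot) rising to 196 mm at the back. Origin: centre of the underside; its front faces its -x.
- tin: Grey tin, 68 mm in diameter, 100 mm high, a bystander. Origin: centre of the underside.
- clay_puck: Brown fired clay puck, 90 mm in diameter, 35 mm high, a bystander. Origin: centre of the underside.
- scraper: Green-handled scraper lying on the bench, a bystander.
Things that resemble listed ones, but are neither listed nor needed, are in the scene too. Leave any black or green look-alike of the key alone.

How it is judged:
By the outcome, as a careful person would: the job done as asked, in the order asked, and still so for the second after the job is handed in, with the robot touching nothing.
It also fails if it takes over 61 s, if anything falls off the work surface, if the arm or the gripper's body presses on something with over 40 N, if the wrist force passes 120 N, or if a joint passes its speed limit or range.

### The arm

A 6-joint arm with a two-finger parallel gripper is mounted at the origin on the work surface. World frame = base frame: x ahead of the robot, y to its left, z up, the work surface at z = 0. Lengths are in m, angles in rad, forces in N, time in s.
With the tool pointing down it reaches from about 0.35 to 0.775 m from the base axis. Payload 5.5 kg.
Tool frame: the origin (TCP) lies midway between the tips of the shut fingers; the grasp point (between the pads) lies grip_point_offset behind it (grip_point_offset is the distance from the TCP to the grasp point, in m); z points along the fingers, y is the direction in which the jaws open and shut (so a half turn about z gives the same grasp; the last joint's range is limited). The gripper opens to 85 mm and grips with 20 to 120 N. Pads are 22 mm wide; open, the fingers measure 114 mm over their backs; the gripper's body (76 mm by 85 mm) begins 54 mm behind the grasp point. The pads swing forward as they close: fully open they stand 13 mm farther back than shut.
Start: joints at [1.164, 0.313, 0.046, 1.304, 0, 1.431], TCP at [0.152, 0.555, 0.231] pointing down, gripper open.
Joint ranges: [-2.76, 2.76], [-0.86, 1.69], [-1.03, 1.26], [-2.2, 2.34], [-1.47, 1.5], [-3.14, 3.14]. Speed limits (rad/s): [2.57, 2.57, 3.14, 3.14, 3.14, 3.14].

### API

Orientations are given as a unit quaternion [w, x, y, z].
In Python, from workcell import * gives the robot as it stands.
- The arm moves only by the tool send_rows, never from a script. Its argument "series" is one flat list of numbers, 7 for each row, row after row: the shift along the tool's x, y, z in cm, then the turn, a rotation vector about the tool's x, y, z in degrees, then the opening, from 0 (shut) to 1 (fully open). A call has 1 to 10 rows; each row is the pose to reach, as a shift and turn from the pose commanded when the call began, along the tool's axes at that moment; what a row does not reach only later rows make up. A row lasts 1/12 s, in which the tool goes at most 41.7 mm and 7.16 degrees, less where a joint would pass 70% of its speed; a pose out of reach is approached as far as the arm can. A call with a gripper value outside its range is refused whole. The fingers move at their own pace and stop on an object; "newtons" is the grip in N (left out, the last holds). Time passes only in rows, so rows that repeat a pose let the fingers close. It gives the time, the measured TCP pose, the force and the opening at its end, in the units of the state.
- get_state(): the state, without advancing time (a new reading comes with each control period).
- read_camera(name): name is "side" or "top" or "wrist"; returns the picture (400x640x3 uint8, blue, green, red); there is no depth.
- camera_info(name): a dict with "K" (3x3 intrinsics, pixels), "D" ([k1, k2, p1, p2, k3] as OpenCV has them; the pictures are not rectified), "xyz" and "attitude" of the camera in the world. Camera axes: x right, y down, z forward; pixel columns grow to the right and rows downward; lengths in m; the calibration is good to about 2 mm. A picture is of the moment at which its call begins: read the wrist's pose just before it. camera_info takes no time and is no camera call; for the wrist camera it gives the pose at the moment of the call.
- hand_in(): hands the job in, once; it reports no verdict.
Trained networks look in the newest picture that a camera, given by its name, has taken for a name from the list of things; names that differ only in an ending like _2 or _b are one class to them, and where a whole thing is asked for, a point or a joint stands for the part that bears it (a point fixed in the world has none). Each returns a list of dicts, best first, with "p" (0 to 1); they miss things now and then, are a little off and sometimes report something else, mostly with a low value. They report only what shows in the picture. A call takes as long as a camera call. They do not tell look-alikes from the thing itself.
- silhouettes(camera, label): "pixels" (400x640 bool, what is visible of it) and "box" ([left, top, width, height] in pixels, round what is visible of it).
The state is a dict: "clock": time; "joint_pos": joint angles; "qvel": joint speeds; "tau": joint torques, N m; "tcp_pos": TCP position; "orientation": TCP orientation; "wrist_force": force on the tool from outside, world axes, zero at the start; "ft_torque": the same for the moment, N m; "finger_gap": finger opening in m.
Only numpy, scipy, OpenCV 4.12 (cv2) and the standard library are available. Lean on these libraries where they do the work, as an engineer would, in place of code of your own. Each camera call takes 0.05 s, during which the arm holds its last target. There are 200 camera calls.

## Working session

There is one attempt and no reset: what is moved stays moved. The work goes in short steps, Python scripts to look and compute and a tool call to move; the robot and the scene stay as the last step left them, time stands still between calls to the robot, and variables do not carry over. Pictures are saved under pics/ and viewed, about 8 in all and at most 12, crops included, and the job is handed in when it is done.

Besides the shell and the picture viewer there is one more tool, called after "Call:" as name(argument=value, ...) on one line, values as JSON. send_rows: Moves the arm, as the interface text tells. Its arguments: {"type":"object","properties":{"series":{"type":"array"},"newtons":{"type":"number"}},"required":["series"]}

```bash
mkdir -p pics; ls; python3 - <<'E'
from workcell import *
import cv2,numpy as np
print(get_state())
try: print(grip_point_offset)
except Exception as e: print(e)
ims=[]
for c in ("top","side"):
    im=read_camera(c); cv2.imwrite(f"pics/{c}0.png",im)
    i=camera_info(c); print(c,i)
E
```

```text
pics
{'clock': 0.0, 'joint_pos': array([ 1.16438970e+00,  3.13994144e-01,  4.49531226e-02,  1.30362429e+00,
       -1.99835139e-05,  1.43122909e+00]), 'qvel': array([-8.71565801e-04, -6.51749924e-05, -1.97048043e-03,  2.55167303e-05,
        1.30498383e-03, -5.15477197e-04]), 'tau': array([-6.08949094e-06, -4.80629361e+01,  2.98533136e+01,  1.94350665e-02,
       -5.22761968e-05,  1.15698273e-05]), 'tcp_pos': array([0.15140164, 0.55415469, 0.23040188]), 'orientation': array([-2.42325547e-04,  1.33024147e-01,  9.91112356e-01, -9.02581117e-04]), 'wrist_force': array([ 0.26318532, -0.44266573, -0.07378002]), 'ft_torque': array([-0.05063018, -0.00888561, -0.00195765]), 'finger_gap': 0.0856102198446245}
0.0187
top {'K': array([[400.42943263,   0.        , 318.98698975],
       [  0.        , 400.42943263, 198.25566916],
       [  0.        ,   0.        ,   1.        ]]), 'D': array([-0.01753605,  0.        ,  0.        ,  0.        ,  0.        ]), 'xyz': array([ 0.38416695, -0.0222235 ,  1.05748676]), 'attitude': array([-0.06552721,  0.71301696, -0.69565664,  0.05809339])}
side {'K': array([[476.71925819,   0.        , 327.23466008],
       [  0.        , 476.71925819, 195.45935435],
       [  0.        ,   0.        ,   1.        ]]), 'D': array([-0.06693447,  0.        ,  0.        ,  0.        ,  0.        ]), 'xyz': array([ 0.16839368, -0.74417469,  1.03611346]), 'attitude': array([-0.34482224,  0.90983461, -0.21509496,  0.08386155])}
```

View pics/top0.png

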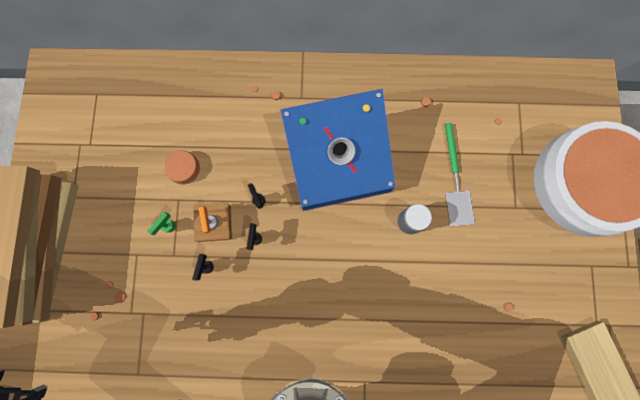

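View pics/side0.png

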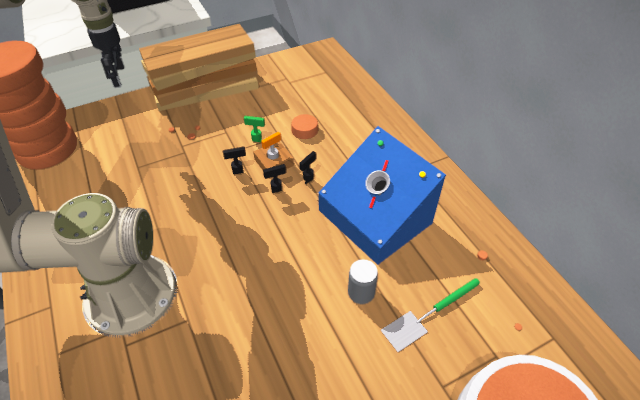

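```bash
cat > h.py <<'E'
from workcell import *
import cv2, numpy as np
from scipy.spatial.transform import Rotation as R
from scipy.optimize import minimize
def rot(q): return R.from_quat(np.r_[q[1:],q[0]])
def proj(P,i):
    Rc=rot(i["attitude"]).as_matrix().T
    return cv2.projectPoints(np.asarray(P,float).reshape(-1,1,3),cv2.Rodrigues(Rc)[0],-Rc@i["xyz"],i["K"],i["D"])[0][:,0]
def ray(px,i):
    u=cv2.undistortPoints(np.float64(px).reshape(-1,1,2),i["K"],i["D"])[0,0]
    return i["xyz"],rot(i["attitude"]).apply(np.r_[u,1])
def tri(obs):  # [(px,info)]
    A=np.zeros((3,3));b=np.zeros(3)
    for px,i in obs:
        o,d=ray(px,i);d=d/np.linalg.norm(d);M=np.eye(3)-np.outer(d,d);A+=M;b+=M@o
    return np.linalg.solve(A,b)
def hullmask(P,i):
    m=np.zeros((1600,2560),np.uint8)
    cv2.fillConvexPoly(m,cv2.convexHull(np.int32(np.round(proj(P,i)*4+1.5))),1)
    return cv2.resize(m.astype(np.float32),(640,400),interpolation=cv2.INTER_AREA)
def fit(model,p0,step,obs): # obs [(mask,info)]
    def c(p):
        s=0
        for m,i in obs:
            h=hullmask(model(p),i); s+=1-np.minimum(h,m).sum()/np.maximum(h,m).sum()
        return s/len(obs)
    p0=np.array(p0,float)
    sim=np.vstack([p0]+[p0+np.eye(len(p0))[k]*step[k] for k in range(len(p0))])
    r=minimize(c,p0,method="Nelder-Mead",options=dict(initial_simplex=sim,xatol=1e-4,fatol=1e-4,maxiter=400))
    return r.x,r.fun
def cyl(r,z0,z1,n=40):
    t=np.linspace(0,2*np.pi,n); return np.vstack([np.c_[r*np.cos(t),r*np.sin(t),0*t+z] for z in(z0,z1)])
def cub(x0,x1,y0,y1,z0,z1): return np.array([[x,y,z] for x in(x0,x1) for y in(y0,y1) for z in(z0,z1)])
BOX=np.array([[x,y,z] for y in(-.12,.12) for x,z in((-.105,0),(.105,0),(.105,.196),(-.105,.075))])
def boxm(p): return R.from_euler("z",p[2]).apply(BOX)+[p[0],p[1],0]
def orange(im):
    h=cv2.cvtColor(im,cv2.COLOR_BGR2HSV); return (h[...,0]>8)&(h[...,0]<20)&(h[...,1]>200)&(h[...,2]>150)
E
python3 - <<'E'
from h import *
im={};I={};M={}
for c in("top","side"):
    I[c]=camera_info(c); im[c]=read_camera(c)
    for l in("box","lock","key","key_block","lock_mark"):
        for s in silhouettes(c,l)[:6]:
            print(c,l,round(s["p"],2),s["box"],s["pixels"].sum())
            if l in("box","lock","key_block") and (c,l) not in M: M[c,l]=s["pixels"].astype(np.float32)
    m=orange(im[c]); n,lab,st,ce=cv2.connectedComponentsWithStats(m.astype(np.uint8))
    print([(st[k].tolist(),ce[k].round(1).tolist()) for k in range(1,n) if st[k][4]>25])
np.savez("m.npz",**{f"{a}_{b}":v for (a,b),v in M.items()})
b,f=fit(boxm,[.5,-.08,.1],[.05,.05,.1],[(M[c,"box"],I[c]) for c in I]); print("box",b,f)
Rb=R.from_euler("z",b[2])*R.from_euler("y",-30,degrees=True)
L=cyl(.033,-.014,0)
def lm(p):
    # p: offsets on face plane (u up slope, v) from the face centre
    return Rb.apply(L+[p[0],p[1],.014])+[b[0],b[1],.1355]
p,f=fit(lm,[0,0],[.02,.02],[(M[c,"lock"],I[c]) for c in I]); print("lock uv",p,f, Rb.apply([p[0],p[1],.014])+[b[0],b[1],.1355])
bl=cub(-.045,.045,-.045,.045,0,.034)
k,f=fit(lambda p:R.from_euler("z",p[2]).apply(bl)+[p[0],p[1],0],[.32,.28,0],[.03,.03,.1],[(M[c,"key_block"],I[c]) for c in I]);print("block",k,f)
big=cv2.resize(im["top"][180:280,140:290],None,fx=4,fy=4,interpolation=cv2.INTER_CUBIC)
s2=cv2.resize(im["side"][105:195,215:325],None,fx=4,fy=4,interpolation=cv2.INTER_CUBIC)
out=np.zeros((760,600,3),np.uint8);out[:400]=big;out[400:760,:440]=s2
cv2.imwrite("pics/crop1.png",cv2.resize(out,None,fx=.78,fy=.78))
E
```

```text
top box 0.68 [195.6, 202.4, 38.2, 38.1] 1012
top box 0.58 [281.8, 87.0, 110.6, 126.1] 10551
top lock 0.76 [324.2, 129.8, 31.4, 42.9] 591
top key 0.86 [193.8, 251.7, 19.8, 28.2] 349
top key 0.73 [150.3, 210.6, 23.6, 24.6] 355
top key 0.72 [198.2, 205.0, 24.4, 29.5] 324
top key 0.6 [240.7, 223.1, 22.5, 31.0] 297
top key 0.54 [246.4, 184.8, 20.8, 23.4] 221
top key_block 0.77 [195.7, 203.2, 39.8, 36.5] 991
top lock_mark 0.6 [323.1, 130.1, 33.2, 43.1] 58
top lock_mark 0.44 [445.4, 123.4, 25.0, 104.8] 1284
top lock_mark 0.26 [160.8, 150.7, 38.7, 32.6] 946
top lock_mark 0.18 [323.7, 128.6, 33.4, 40.8] 630
[]
side box 0.61 [321.6, 123.6, 125.7, 137.4] 10547
side key 0.88 [220.4, 149.1, 24.5, 22.6] 367
side key 0.8 [264.2, 132.7, 18.6, 30.9] 322
side key 0.79 [244.1, 113.2, 19.1, 29.2] 287
side key 0.63 [264.3, 162.4, 26.7, 28.8] 394
side key 0.54 [296.7, 150.6, 19.0, 29.5] 329
side key_block 0.89 [253.9, 140.7, 40.8, 28.4] 656
side key_block 0.64 [382.3, 279.1, 99.2, 73.6] 1371
side lock_mark 0.43 [369.7, 161.6, 20.6, 44.5] 66
[([261, 133, 20, 16, 145], [270.9, 140.9])]
box [ 0.66937717 -0.05433491  0.23457168] 0.5087968111038208Traceback (most recent call last):
  File "<stdin>", line 18, in <module>
KeyError: ('side', 'lock')
```

```bash
cat >> h.py <<'E'
def hsvm(im,f): return f(*[cv2.cvtColor(im,cv2.COLOR_BGR2HSV)[...,k].astype(int) for k in range(3)])
def biggest(m):
    n,lab,st,ce=cv2.connectedComponentsWithStats(m.astype(np.uint8)); k=1+np.argmax(st[1:,4]); return lab==k
E
python3 - <<'E'
from h import *
im={c:cv2.imread(f"pics/{c}0.png") for c in("top","side")};I={c:camera_info(c) for c in im}
B={};Lk={};O={};red={}
roi={"top":(281,87,394,214),"side":(318,123,448,264)}
hroi={"top":(194,200,216,240),"side":(255,128,285,152)}
from h import *
for c in im:
    x0,y0,x1,y1=roi[c]; w=np.zeros((400,640),bool); w[y0:y1,x0:x1]=1
    blue=biggest(hsvm(im[c],lambda h,s,v:(h>100)&(h<125)&(s>120))&w)
    cs=cv2.findContours(blue.astype(np.uint8),0,2)[0]; hm=cv2.fillConvexPoly(np.zeros((400,640),np.uint8),cv2.convexHull(np.vstack(cs)),1)
    B[c]=hm.astype(np.float32)
    r=hsvm(im[c],lambda h,s,v:((h<8)|(h>172))&(s>140)&(v>90))&(hm>0)
    n,lab,st,ce=cv2.connectedComponentsWithStats(r.astype(np.uint8)); red[c]=[(ce[k].round(1),st[k][4]) for k in range(1,n) if st[k][4]>8]
    nb=cv2.morphologyEx((hsvm(im[c],lambda h,s,v:(s<100))&(hm>0)).astype(np.uint8),cv2.MORPH_OPEN,np.ones((3,3)))
    nb=biggest(nb);cs=cv2.findContours(nb.astype(np.uint8),0,2)[0]
    Lk[c]=cv2.fillConvexPoly(np.zeros((400,640),np.uint8),cv2.convexHull(np.vstack(cs)),1).astype(np.float32)
    x0,y0,x1,y1=hroi[c]; w[:]=0; w[y0:y1,x0:x1]=1
    O[c]=biggest(hsvm(im[c],lambda h,s,v:(h>5)&(h<20)&(s>205))&w).astype(np.float32)
    print(c,"lock",cv2.boundingRect(Lk[c].astype(np.uint8)),"red",red[c],"or",cv2.boundingRect(O[c].astype(np.uint8)),O[c].sum())
b,f=fit(boxm,[.6,-.08,.15],[.05,.05,.1],[(B[c],I[c]) for c in I]); print("box",b,f)
Rb=R.from_euler("z",b[2])*R.from_euler("y",-30,degrees=True)
L=cyl(.033,-.014,0)
lm=lambda p:Rb.apply(L+[p[0],p[1],.014])+[b[0],b[1],.1355]
p,f=fit(lm,[0,0],[.02,.02],[(Lk[c],I[c]) for c in I]); lk=Rb.apply([p[0],p[1],.014])+[b[0],b[1],.1355];print("lock uv",p,f,lk)
for c in I:
    print(c,[proj(lk+Rb.apply([s*.052*np.sin(np.deg2rad(-66)),s*.052*np.cos(np.deg2rad(-66)),-.014]),I[c])[0].round(1) for s in(1,-1)])
H=cub(-.032,.032,-.007,.007,.07,.098)
k,f=fit(lambda p:R.from_euler("z",p[2]).apply(H)+[p[0],p[1],.008],[.33,.27,.2],[.03,.03,.2],[(O[c],I[c]) for c in I]);print("key",k,f)
print("tri",tri([(np.argwhere(O[c]>0).mean(0)[::-1],I[c]) for c in I]))
np.savez("pose.npz",box=b,lock=lk,key=k)
big=cv2.resize(im["top"][180:280,140:290],None,fx=4,fy=4,interpolation=cv2.INTER_CUBIC)
s2=cv2.resize(im["side"][105:195,215:325],None,fx=4,fy=4,interpolation=cv2.INTER_CUBIC)
out=np.zeros((760,600,3),np.uint8);out[:400]=big;out[400:760,:440]=s2
cv2.imwrite("pics/crop1.png",cv2.resize(out,None,fx=.78,fy=.78))
E
```

```text
top lock (327, 137, 29, 28) red [(array([328. , 132.1]), np.int32(31)), (array([351.9, 166.6]), np.int32(24))] or (206, 217, 3, 12) 13.0
side lock (365, 170, 25, 25) red [(array([385.1, 165. ]), np.int32(27)), (array([372., 202.]), np.int32(28))] or (261, 133, 20, 16) 144.0
box [ 0.6677203  -0.05639929  0.23918339] 0.01835709810256958
lock uv [-0.00185546 -0.00013174] 0.12723204493522644 [ 0.65938966 -0.05856633  0.14669663]
top [array([334.5, 170.4]), array([345. , 128.5])]
side [array([360.6, 193.7]), array([396.4, 175.3])]
key [0.33 0.27 0.2 ] 1.0
tri [0.49003975 0.25735858 0.10304839]
```

View pics/crop1.png

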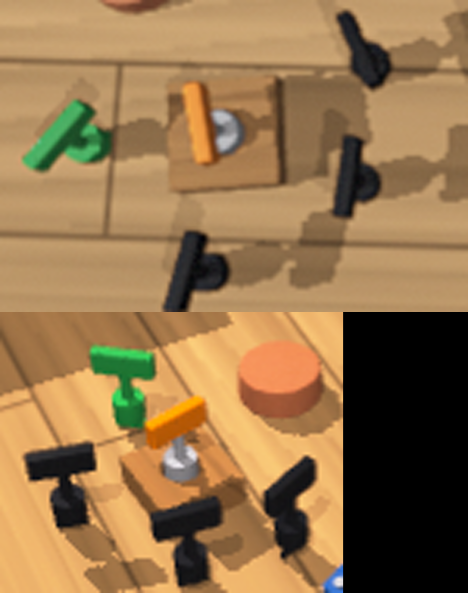

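Candidates: green (161,223), black (256,195), (254,237), (203,267), orange on the wooden block (204,219). I choose the orange one, and the crop confirms it stands in the block. The red marks lie at top (328,132) and (352,167).

```bash
python3 - <<'E'
from h import *
im={c:cv2.imread(f"pics/{c}0.png") for c in("top","side")};I={c:camera_info(c) for c in im}
hroi={"top":(194,200,216,240),"side":(255,128,285,152)}
O={}
for c in im:
    x0,y0,x1,y1=hroi[c]; w=np.zeros((400,640),bool); w[y0:y1,x0:x1]=1
    O[c]=biggest(hsvm(im[c],lambda h,s,v:(h>5)&(h<20)&(s>185 if c=="top" else s>205)&(v>(180 if c=="top" else 100)))&w).astype(np.float32)
    print(c,cv2.boundingRect(O[c].astype(np.uint8)),O[c].sum(),cv2.cvtColor(im[c],cv2.COLOR_BGR2HSV)[218,204])
t=tri([(np.argwhere(O[c]>0).mean(0)[::-1],I[c]) for c in I]);print("tri",t)
H=cub(-.032,.032,-.007,.007,.07,.098)
k,f=fit(lambda p:R.from_euler("z",p[2]).apply(H)+[p[0],p[1],.008],[t[0],t[1],.25],[.01,.01,.2],[(O[c],I[c]) for c in I]);print("key",k,f)
d=dict(np.load("pose.npz"));d["key"]=k;np.savez("pose.npz",**d)
Rb=R.from_euler("z",d["box"][2])*R.from_euler("y",-30,degrees=True)
for c in I:
    print(c,[proj(d["lock"]+Rb.apply([s*.052*np.sin(np.deg2rad(66)),s*.052*np.cos(np.deg2rad(66)),-.014]),I[c])[0].round(1) for s in(1,-1)])
s=get_state();Rt=rot(s["orientation"])
hc=np.array([k[0],k[1],.092]); 
psi=k[2]+np.pi; Rg=R.from_matrix(np.c_[[np.cos(psi),np.sin(psi),0],[np.sin(psi),-np.cos(psi),0],[0,0,-1]])
rv=(Rt.inv()*Rg).as_rotvec(degrees=True);print("turn",rv)
for dz in(.12,.09):print("hover shift cm",Rt.inv().apply(hc+[0,0,dz-grip_point_offset]-s["tcp_pos"])*100)
E
```

```text
top (202, 207, 2, 4) 5.0 [ 15 182 231]
side (261, 133, 20, 16) 144.0 [ 15 144 156]
tri [0.51323361 0.2810013  0.07817756]
key [0.49754435 0.27101886 0.37893465] 0.6575758457183838
top [array([327.5, 132.2]), array([351.5, 166.7])]
side [array([384.7, 166.4]), array([371.9, 203.1])]
turn [ 6.67164519e-03  4.49253608e-03 -3.69965727e+01]
hover shift cm [-40.84694495 -18.24446732   3.80431292]
hover shift cm [-40.84683465 -18.24486621   6.80431289]
```

```bash
python3 - <<'E'
from h import *
im={c:cv2.imread(f"pics/{c}0.png") for c in("top","side")};I={c:camera_info(c) for c in im}
O={}
hroi={"top":(194,200,216,240),"side":(255,128,285,152)}
for c in im:
    x0,y0,x1,y1=hroi[c]; w=np.zeros((400,640),bool); w[y0:y1,x0:x1]=1
    O[c]=biggest(hsvm(im[c],lambda h,s,v:(h>5)&(h<20)&(s>165 if c=="top" else s>205)&(v>(195 if c=="top" else 100)))&w).astype(np.float32)
    print(c,cv2.boundingRect(O[c].astype(np.uint8)),O[c].sum())
t=tri([(np.argwhere(O[c]>0).mean(0)[::-1],I[c]) for c in I]);print("tri",t)
H=cub(-.032,.032,-.007,.007,.07,.098)
k,f=fit(lambda p:R.from_euler("z",p[2]).apply(H)+[p[0],p[1],.008],[t[0],t[1],.25],[.01,.01,.2],[(O[c],I[c]) for c in I]);print("key",k,f)
d=dict(np.load("pose.npz"));d["key"]=k;np.savez("pose.npz",**d)
s=get_state();Rt=rot(s["orientation"])
hc=np.array([k[0],k[1],.092]); 
psi=k[2]+np.pi; Rg=R.from_matrix(np.c_[[np.cos(psi),np.sin(psi),0],[np.sin(psi),-np.cos(psi),0],[0,0,-1]])
rv=(Rt.inv()*Rg).as_rotvec(degrees=True);print("turn",rv)
for dz in(.12,.09):print("hover shift cm",Rt.inv().apply(hc+[0,0,dz+grip_point_offset*-1]-s["tcp_pos"])*100)
i=camera_info("wrist");print("wristcam in tool",Rt.inv().apply(i["xyz"]-s["tcp_pos"]),(Rt.inv()*rot(i["attitude"])).as_euler("xyz",degrees=True),i["K"][0,0])
E
```

```text
top (199, 207, 8, 25) 125.0
side (261, 133, 20, 16) 144.0
tri [0.49781466 0.27396985 0.08697718]
key [0.49711082 0.27153021 0.35849214] 0.40924230217933655
turn [ 6.70989782e-03  4.41929061e-03 -3.58253035e+01]
hover shift cm [-40.79164569 -18.20657044   3.80431593]
hover shift cm [-40.79153538 -18.20696933   6.8043159 ]
wristcam in tool [ 6.54352537e-02 -6.12627738e-05 -1.41842935e-01] [-1.49911207e+01  4.64538783e-02  8.99822062e+01] 342.32657323635846
```

Call:
send_rows(series=[-4, -1.8, 0.2, 0, 0, -5, 1, -8, -3.6, 0.4, 0, 0, -10, 1, -12, -5.4, 0.6, 0, 0, -15, 1, -16, -7.2, 0.8, 0, 0, -20, 1, -20, -9, 1, 0, 0, -25, 1, -24, -10.8, 1.2, 0, 0, -30, 1, -28, -12.6, 1.4, 0, 0, -36, 1, -31.8, -14.3, 1.6, 0, 0, -36, 1, -35.5, -15.9, 1.8, 0, 0, -36, 1, -39, -17.4, 2, 0, 0, -36, 1])

```text
clock: 1.53
tcp_pos: [0.4748, 0.2892, 0.2121]
orientation: [0.0, -0.18, 0.984, 0.0]
wrist_force: [-0.3, 0.4, -0.9]
finger_gap: 0.0856
```

Call:
send_rows(series=[-0.1, -1.6, 0, 0, 0, 0, 0.6, -0.2, -1.7, 0, 0, 0, 0, 0.6, -0.2, -1.7, 0, 0, 0, 0, 0.6, -0.2, -1.7, 0, 0, 0, 0, 0.6])

```text
clock: 1.87
tcp_pos: [0.4809, 0.276, 0.2119]
orientation: [-0.0, -0.18, 0.984, 0.0]
wrist_force: [0.5, 0.0, 0.0]
finger_gap: 0.0513
```

```bash
cat >> h.py <<'E'
def wristpic(name):
    i=camera_info("wrist"); im=read_camera("wrist"); cv2.imwrite(name,im); return im,i
E
python3 - <<'E'
from h import *
im,i=wristpic("pics/w1.png"); s=get_state(); print(s["clock"],s["tcp_pos"],s["joint_pos"].round(3),s["finger_gap"])
k=np.load("pose.npz")["key"]
print(proj([[k[0],k[1],.092],[k[0],k[1],.106]],i))
for q in silhouettes("wrist","key")[:5]: print(q["p"],q["box"],q["pixels"].sum())
E
```

```text
1.9167 [0.48060634 0.27637828 0.21199995] [ 0.377  0.279 -0.048  1.244  0.     0.014] 0.051320845891132415
[[305.48539696 207.10953372]
 [304.84190762 212.44365388]]
0.98 [395.5, 195.0, 80.1, 63.4] 2927
0.96 [333.6, 20.7, 59.7, 85.9] 2276
0.87 [149.6, 62.9, 71.4, 86.1] 3460
0.79 [288.4, 161.1, 36.4, 85.8] 1886
0.74 [118.3, 178.3, 69.6, 82.0] 3461
```

View pics/w1.png

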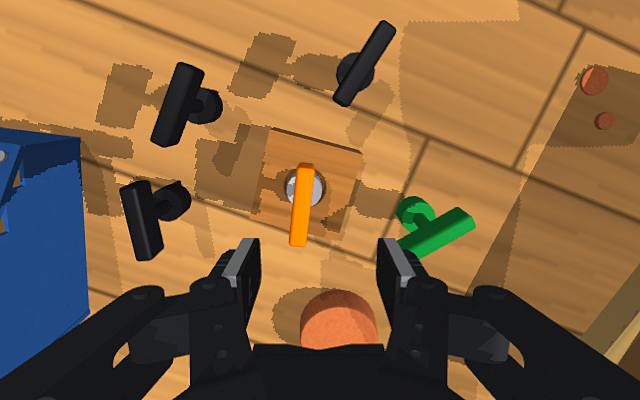

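The wrist view shows the orange key upright in its block, with its handle from (305,165) to (299,245). That is within a few pixels of the prediction. The black and green keys stand clear at (345,60), (190,105), (155,215) and (430,230).

```bash
python3 - <<'E'
from h import *
im=cv2.imread("pics/w1.png"); i=camera_info("wrist"); s=get_state()
w=np.zeros((400,640),bool); w[150:255,280:325]=1
m=biggest(hsvm(im,lambda h,s,v:(h>8)&(h<20)&(s>225)&(v>200))&w)
print(cv2.boundingRect(m.astype(np.uint8)),m.sum())
d=dict(np.load("pose.npz"))
H=cub(-.032,.032,-.007,.007,.07,.098)
for k0 in (.25,.4):
    k,f=fit(lambda p:R.from_euler("z",p[2]).apply(H)+[p[0],p[1],.008],[*d["key"][:2],k0],[.01,.01,.1],[(m.astype(np.float32),i)]);print("key",k,f)
d["key"]=k;np.savez("pose.npz",**d)
Rt=rot(s["orientation"]);psi=k[2]+np.pi; Rg=R.from_matrix(np.c_[[np.cos(psi),np.sin(psi),0],[np.sin(psi),-np.cos(psi),0],[0,0,-1]])
print("turn",(Rt.inv()*Rg).as_rotvec(degrees=True))
print(Rt.inv().apply(np.array([k[0],k[1],.092-grip_point_offset])-s["tcp_pos"])*100)
E
```

```text
(289, 168, 26, 79) 1324
key [0.49944003 0.2699939  0.25612897] 0.18102014064788818
key [0.49747378 0.26925062 0.26680471] 0.18321168422698975
turn [0.0201724  0.00914666 5.52711413]
[-1.32192031 -1.29707323 13.87744132]
```

Call:
send_rows(series=[-0.7, -0.7, 0.5, 0, 0, 5.5, 0.6, -1.3, -1.3, 2, 0, 0, 5.5, 0.6, -1.3, -1.3, 4, 0, 0, 5.5, 0.6, -1.3, -1.3, 4, 0, 0, 5.5, 0.6])

```text
clock: 2.3
tcp_pos: [0.4956, 0.2684, 0.1687]
orientation: [-0.003, -0.133, 0.991, -0.0]
wrist_force: [-0.5, 0.2, -1.9]
finger_gap: 0.0511
```

```bash
python3 - <<'E'
from h import *
im,i=wristpic("pics/w2.png"); s=get_state(); print(s["clock"],s["tcp_pos"])
d=dict(np.load("pose.npz"));k=d["key"]
c=proj([k[0],k[1],.106],i)[0];print(c)
x,y=c.astype(int);w=np.zeros((400,640),bool); w[max(0,y-100):y+100,x-40:x+40]=1
m=biggest(hsvm(im,lambda h,s,v:(h>8)&(h<20)&(s>215)&(v>150))&w)
print(cv2.boundingRect(m.astype(np.uint8)),m.sum())
H=cub(-.032,.032,-.007,.007,.07,.098)
k,f=fit(lambda p:R.from_euler("z",p[2]).apply(H)+[p[0],p[1],.008],k,[.01,.01,.1],[(m.astype(np.float32),i)]);print("key",k,f)
Rt=rot(s["orientation"]);psi=k[2]+np.pi; Rg=R.from_matrix(np.c_[[np.cos(psi),np.sin(psi),0],[np.sin(psi),-np.cos(psi),0],[0,0,-1]])
print("turn",(Rt.inv()*Rg).as_rotvec(degrees=True))
print(Rt.inv().apply(np.array([k[0],k[1],.092-grip_point_offset])-s["tcp_pos"])*100)
v=im.copy();cv2.polylines(v,[cv2.convexHull(np.int32(proj(R.from_euler("z",k[2]).apply(H)+[k[0],k[1],.008],i)))],True,(255,0,0),1)
cv2.imwrite("pics/w2v.png",v[:,100:540])
E
```

```text
2.35 [0.4958649  0.26852443 0.17026485]
[318.45491782 216.26798914]
(306, 157, 24, 102) 2089
key [0.49532286 0.26765403 0.23414916] 0.11253327131271362
turn [-0.01127901 -0.23947274  1.90634227]
[ 0.03472525 -0.06838865  9.69672406]
```

View pics/w2v.png

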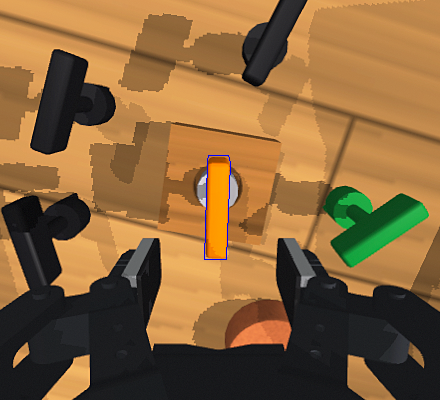

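The fitted outline sits on the orange handle, centred between the fingers. I'll go down and grip.

Call:
send_rows(series=[0, -0.05, 3, 0, 0, 1, 0.6, 0, -0.05, 6, 0, 0, 1, 0.6, 0, -0.05, 8.5, 0, 0, 1, 0.6, 0, -0.05, 9.7, 0, 0, 1, 0.6, 0, -0.05, 9.7, 0, 0, 1, 0.6, 0, -0.05, 9.7, 0, 0, 1, 0.1, 0, -0.05, 9.7, 0, 0, 1, 0, 0, -0.05, 9.7, 0, 0, 1, 0, 0, -0.05, 9.7, 0, 0, 1, 0, 0, -0.05, 9.7, 0, 0, 1, 0], newtons=60)

```text
clock: 3.18
tcp_pos: [0.4996, 0.2683, 0.077]
orientation: [0.002, -0.124, 0.992, 0.001]
wrist_force: [-1.5, 0.8, 6.0]
finger_gap: 0.0131
```

```bash
python3 - <<'E'
from h import *
s=get_state(); print(s["clock"],s["tcp_pos"],s["orientation"],s["finger_gap"],s["wrist_force"],s["ft_torque"],s["joint_pos"])
E
```

```text
3.1833 [0.49963348 0.26832286 0.07704348] [ 1.87163906e-03 -1.23830905e-01  9.92301348e-01  6.61580580e-04] 0.01306418324888481 [-1.54601693  0.76550481  6.03988061] [ 0.12160235  0.24756996 -0.03449312] [ 3.51064724e-01  3.86966691e-01 -2.41089070e-01  9.38795569e-01
  4.47106241e-04  1.02765951e-01]
```

Call:
send_rows(series=[0, 0, -0.5, 0, 0, 0, 0, 0, 0, -3, 0, 0, 0, 0, 0, 0, -6.5, 0, 0, 0, 0, 0, 0, -10.5, 0, 0, 0, 0, 0, 0, -14, 0, 0, 0, 0, 0, 0, -16, 0, 0, 0, 0, 0, 0, -16, 0, 0, 0, 0, 0, 0, -16, 0, 0, 0, 0])

```text
clock: 3.85
tcp_pos: [0.4989, 0.2677, 0.2362]
orientation: [0.001, -0.124, 0.992, 0.0]
wrist_force: [-0.0, 0.2, -3.1]
finger_gap: 0.0133
```

```bash
cat >> h.py <<'E'
def lockframe(d):
    Rl=R.from_euler("z",d["box"][2])*R.from_euler("y",-30,degrees=True)  # lock axes
    Rt=Rl*R.from_matrix(np.array([[0,1,0],[1,0,0],[0,0,-1]]).T)           # tool x=lock y, tool y=lock x, tool z=-lock z
    return Rl,Rt
E
python3 - <<'E'
from h import *
im,i=wristpic("pics/w3.png"); s=get_state(); print(s["clock"],s["tcp_pos"],s["orientation"],s["finger_gap"],s["wrist_force"],s["ft_torque"])
for c in("top","side"): cv2.imwrite(f"pics/{c}1.png",read_camera(c))
a=cv2.imread("pics/side1.png");
T=rot(s["orientation"]);g=s["tcp_pos"]+T.apply([0,0,-grip_point_offset])
I={c:camera_info(c) for c in("top","side")}
print({c:proj([g,g+T.apply([0,0,.084])],I[c]).round(1).tolist() for c in I})
d=np.load("pose.npz");Rl,Rt=lockframe(d)
tgt=d["lock"]+Rl.apply([0,0,.0653+.04]);print("tgt",tgt,"shift",T.inv().apply(tgt-s["tcp_pos"])*100,"turn",(T.inv()*Rt).as_rotvec(degrees=True))
x,y=proj(g+T.apply([0,0,.04]),I["side"])[0].astype(int);x2,y2=proj(g,I["top"])[0].astype(int)
v=np.hstack([cv2.resize(a[max(0,y-60):max(0,y-60)+120,x-60:x+60],(400,400),interpolation=cv2.INTER_CUBIC),cv2.resize(im[60:400,150:490],(400,400))])
cv2.imwrite("pics/g1.png",v)
E
```

```text
3.9 [0.49797589 0.26738489 0.23441389] [-1.67832665e-04 -1.23666431e-01  9.92323831e-01 -2.96177713e-05] 0.01270311648832757 [-0.10830436 -0.14992666 -3.7885754 ] [-0.06735049 -0.01587246 -0.02010242]
{'top': [[181.8, 208.7], [194.7, 214.3]], 'side': [[266.8, 96.4], [269.4, 120.6]]}
tgt [ 0.60823851 -0.07103961  0.2378891 ] shift [ -2.38278885 -35.51354725  -0.34771948] turn [-23.45323179 -23.65837389  88.23774939]
```

View pics/g1.png

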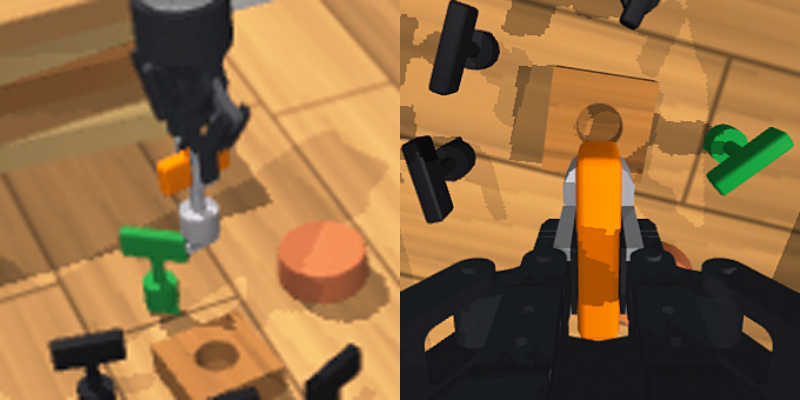

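Call:
send_rows(series=[-0.2, -2.6, -0.1, -1.7, -1.7, 6.5, 0, -0.4, -5.2, -0.2, -3.4, -3.4, 13, 0, -0.5, -7.8, -0.3, -5.1, -5.1, 19.5, 0, -0.7, -10.4, -0.3, -6.8, -6.8, 26, 0, -0.9, -13, -0.3, -8.5, -8.5, 32.5, 0, -1.1, -15.6, -0.3, -10.2, -10.2, 39, 0, -1.2, -18.2, -0.3, -11.9, -11.9, 45.5, 0, -1.4, -20.8, -0.3, -13.6, -13.6, 52, 0, -1.6, -23.4, -0.3, -15.3, -15.3, 58.5, 0, -1.8, -26, -0.3, -17, -17, 64, 0])

```text
clock: 4.83
tcp_pos: [0.5782, 0.0187, 0.2354]
orientation: [0.12, 0.423, 0.885, 0.156]
wrist_force: [0.8, 0.1, -2.9]
finger_gap: 0.0129
```

```bash
cat >> h.py <<'E'
def goto(tgt,Rt):
    s=get_state();T=rot(s["orientation"])
    print("t",s["clock"],"tcp",s["tcp_pos"].round(4),"F",s["wrist_force"].round(1),"gap",round(s["finger_gap"],4))
    print("shift",(T.inv().apply(tgt-s["tcp_pos"])*100).round(2),"turn",(T.inv()*Rt).as_rotvec(degrees=True).round(2),"q",s["joint_pos"].round(2))
E
python3 - <<'E'
from h import *
d=np.load("pose.npz");Rl,Rt=lockframe(d)
goto(d["lock"]+Rl.apply([0,0,.0653+.04]),Rt)
# key in hand from w3
im=cv2.imread("pics/w3.png")
E
```

```text
t 4.8333 tcp [0.5782 0.0187 0.2354] F [ 0.8  0.1 -2.9] gap 0.0129
shift [-8.91 -3.11 -0.76] turn [-6.65 -6.64 23.84] q [-0.24  0.05 -0.34  0.87  0.25  0.69]
```

Call:
send_rows(series=[-2.2, -0.8, -0.5, -1.7, -1.7, 6, 0, -4.4, -1.5, -0.7, -3.4, -3.4, 12, 0, -6.7, -2.3, -0.8, -5, -5, 18, 0, -8.9, -3.1, -0.8, -6.6, -6.6, 23.8, 0, -8.9, -3.1, -0.8, -6.6, -6.6, 23.8, 0, -8.9, -3.1, -0.8, -6.6, -6.6, 23.8, 0, -8.9, -3.1, -0.8, -6.6, -6.6, 23.8, 0])

```text
clock: 5.42
tcp_pos: [0.6086, -0.0689, 0.2391]
orientation: [0.159, 0.594, 0.762, 0.203]
wrist_force: [0.4, -0.3, -2.0]
finger_gap: 0.0132
```

```bash
python3 - <<'E'
from h import *
d=np.load("pose.npz");Rl,Rt=lockframe(d)
goto(d["lock"]+Rl.apply([0,0,.0653+.04]),Rt)
im,i=wristpic("pics/w4.png"); s=get_state();T=rot(s["orientation"])
v=im.copy()
def P(a): return np.int32(np.round(proj(a,i)))
for r,z in((.033,0),(.029,0),(.033,-.014)): cv2.polylines(v,[P(Rl.apply(cyl(r,z,z)[:40])+d["lock"])],True,(0,255,0),1)
for sg in(1,-1):
    a=np.deg2rad(66);u=np.array([np.sin(a),np.cos(a),0]);w=np.array([-u[1],u[0],0])
    cv2.polylines(v,[P(Rl.apply([sg*(u*.037)+w*.0035+[0,0,-.014],sg*u*.067+w*.0035+[0,0,-.014],sg*u*.067-w*.0035+[0,0,-.014],sg*u*.037-w*.0035+[0,0,-.014]])+d["lock"])],True,(255,255,0),1)
# predicted key: tool axes: key origin at tool z +.0653, key z = -tool z
K=lambda a:s["tcp_pos"]+T.apply(np.asarray(a)*[1,1,-1]+[0,0,.0653])
cv2.polylines(v,[P(K(cyl(.0165,.04,.04)[:40]))],True,(255,0,255),1);cv2.polylines(v,[P(K(cyl(.0165,.01,.01)[:40]))],True,(255,0,255),1)
cv2.polylines(v,[P(K([[-.032,-.007,.098],[.032,-.007,.098],[.032,.007,.098],[-.032,.007,.098]]))],True,(255,0,0),1)
cv2.imwrite("pics/w4v.png",cv2.resize(v[:,110:530],None,fx=1.42,fy=1.42,interpolation=cv2.INTER_CUBIC))
for c in("top","side"): cv2.imwrite(f"pics/{c}2.png",read_camera(c))
E
```

```text
t 5.4167 tcp [ 0.6086 -0.0689  0.2391] F [ 0.4 -0.3 -2. ] gap 0.0132
shift [-0.19 -0.14  0.06] turn [-0.1  -0.17  0.42] q [-0.39  0.03 -0.41  0.7   0.3   1.  ]
```

View pics/w4v.png

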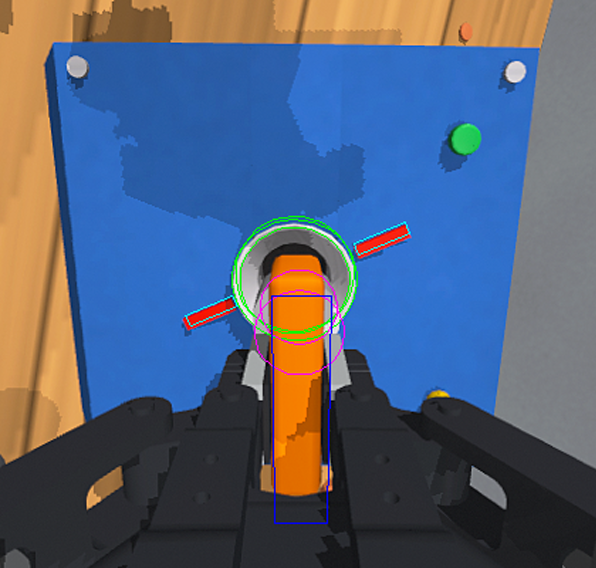

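```bash
python3 - <<'E'
from h import *
d=dict(np.load("pose.npz"));Rl,Rt=lockframe(d)
im=cv2.imread("pics/w4.png");i=camera_info("wrist");s=get_state();T=rot(s["orientation"])
# lock ring: not blue, within ROI
roi=np.zeros((400,640),np.float32);roi[140:205,255:380]=1
nb=hsvm(im,lambda h,s,v:~((h>95)&(h<130)&(s>110)))&~hsvm(im,lambda h,s,v:((h<8)|(h>172))&(s>140))
nb=biggest((nb&(roi>0)))
cs=cv2.findContours(nb.astype(np.uint8),0,2)[0];x,y,w,h=cv2.boundingRect(nb.astype(np.uint8));print("ring bbox",x,y,w,h)
roi[:]=0;roi[140:195,255:380]=1
L=cyl(.033,-.014,0)
def c(p):
    hm=hullmask(Rl.apply(L+[p[0],p[1],0])+d["lock"],i)*roi; m=nb*roi
    return 1-np.minimum(hm,m).sum()/np.maximum(hm,m).sum()
r=minimize(c,[0,0],method="Nelder-Mead",options=dict(initial_simplex=[[0,0],[.005,0],[0,.005]],xatol=1e-4));print("lock corr (lock axes)",r.x,r.fun,c([0,0]))
# handle in hand
om=biggest(hsvm(im,lambda h,s,v:(h>6)&(h<20)&(s>190)&(v>90))&(np.arange(400)[:,None]>170)&(np.abs(np.arange(640)-318)<40))
x,y,w,h=cv2.boundingRect(om.astype(np.uint8));print("handle bbox",x,y,w,h,om.sum())
H=cub(-.032,.032,-.007,.007,.07,.098)
K=lambda p:s["tcp_pos"]+T.apply(R.from_euler("y",p[2]).apply((H-[0,0,.084])*[1,1,-1])+[p[0],0,-grip_point_offset+p[1]])
for p0 in ([0,0,0],[.005,.008,0]):
    k,f=fit(K,p0,[.005,.005,.05],[(om.astype(np.float32),i)]);print("hand dx,dz,pitch",k,f)
k2,f=fit(lambda p:K([p[0],p[1],0]),[.004,.004],[.004,.004],[(om.astype(np.float32),i)]);print("no pitch",k2,f)
v=im.copy()
cv2.polylines(v,[cv2.convexHull(np.int32(proj(K([*k2,0]),i)))],True,(255,0,0),1)
cv2.polylines(v,[cv2.convexHull(np.int32(proj(Rl.apply(L+[r.x[0],r.x[1],0])+d["lock"],i)))],True,(0,255,0),1)
cv2.imwrite("pics/w4f.png",cv2.resize(v[130:380,210:430],None,fx=2.4,fy=2.4,interpolation=cv2.INTER_CUBIC))
E
```

```text
ring bbox 273 157 88 48
lock corr (lock axes) [ 0.00143363 -0.00376463] 0.025134563446044922 0.15782928
handle bbox 299 179 39 170 6040
hand dx,dz,pitch [0.00226236 0.00858008 0.00158993] 0.0737525224685669
hand dx,dz,pitch [0.0021421  0.00816039 0.04168764] 0.0732225775718689
no pitch [0.00239284 0.0084421 ] 0.07383698225021362
```

View pics/w4f.png

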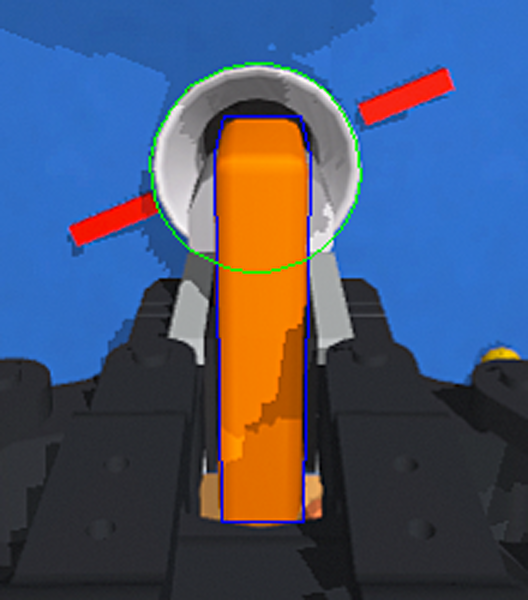

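```bash
python3 - <<'E'
from h import *
d=dict(np.load("pose.npz"));Rl,Rt=lockframe(d)
i=camera_info("wrist");s=get_state();T=rot(s["orientation"])
print(i["K"],T.inv().apply(i["xyz"]-s["tcp_pos"]),(T.inv()*rot(i["attitude"])).as_euler("xyz",degrees=True))
lk=d["lock"]+Rl.apply([.0014,-.0038,0]); d["lock2"]=lk; np.savez("pose.npz",**d)
l=T.inv().apply(lk-s["tcp_pos"]);print("lock mouth in tool",l)
for dz in(.0037,.0084): print("axis-corrected: h of lower end above mouth",l[2]-.0653-dz)
goto(lk+Rl.apply([0,0,.0653+.04])-Rt.apply([.0024,0,0]),Rt)
im={c:cv2.imread(f"pics/{c}2.png") for c in("top","side")}
for c in im:
    ii=camera_info(c);print(c,proj([lk,d["lock"],s["tcp_pos"]+T.apply([.0024,0,.0653+.0037]),s["tcp_pos"]+T.apply([.0024,0,.0653+.0084])],ii).round(1).tolist())
ii=camera_info("side")
v=cv2.resize(im["side"][110:230,310:450],None,fx=4,fy=4,interpolation=cv2.INTER_CUBIC)
for dz,col in((.0037,(255,0,255)),(.0084,(0,255,0))):
    P=s["tcp_pos"]+T.apply(cyl(.0165,.04,.01)*[1,1,-1]+[.0024,0,.0653+dz])
    cv2.polylines(v,[cv2.convexHull(np.int32(proj(P,ii)*4+1.5-[310*4,110*4]).reshape(-1,1,2))],True,col,1)
cv2.imwrite("pics/s2.png",v)
E
```

```text
[[342.32657324   0.         318.20291906]
 [  0.         342.32657324 196.37256592]
 [  0.           0.           1.        ]] [ 0.06526041 -0.00056041 -0.1420544 ] [-1.49401888e+01  3.83573674e-02  9.00006608e+01]
lock mouth in tool [-0.00603563 -0.00165906  0.10656656]
axis-corrected: h of lower end above mouth 0.03756656241042384
axis-corrected: h of lower end above mouth 0.03286656241042384
t 5.5667 tcp [ 0.6096 -0.0686  0.2405] F [ 0.   1.2 -1.8] gap 0.0129
shift [-0.82 -0.16  0.13] turn [ 0.02 -0.12  0.49] q [-0.39  0.03 -0.41  0.7   0.3   1.  ]
top [[342.0, 150.1], [340.6, 151.0], [340.9, 153.8], [340.5, 153.4]]
side [[378.2, 183.1], [376.8, 182.7], [372.0, 175.4], [372.6, 176.1]]
```

View pics/s2.png

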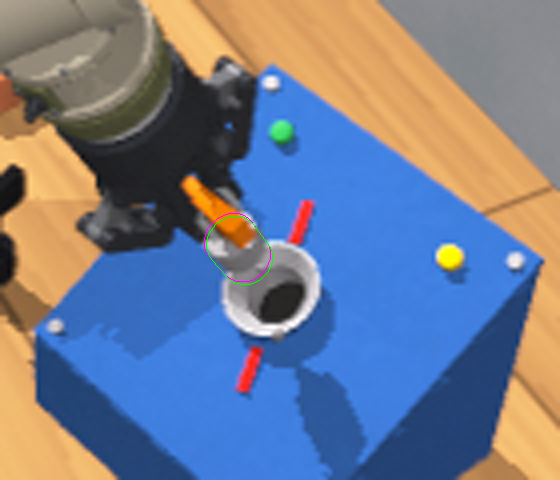

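Call:
send_rows(series=[-0.75, -0.15, 0, 0, 0, 0.5, 0, -0.75, -0.15, 1, 0, 0, 0.5, 0, -0.75, -0.15, 2, 0, 0, 0.5, 0, -0.75, -0.15, 3, 0, 0, 0.5, 0, -0.75, -0.15, 4, 0, 0, 0.5, 0, -0.75, -0.15, 4.5, 0, 0, 0.5, 0, -0.75, -0.15, 4.5, 0, 0, 0.5, 0, -0.75, -0.15, 4.5, 0, 0, 0.5, 0])

```text
clock: 6.23
tcp_pos: [0.6322, -0.0714, 0.2004]
orientation: [0.159, 0.597, 0.759, 0.204]
wrist_force: [0.0, -0.4, -2.2]
finger_gap: 0.013
```

```bash
cat > st.py <<'E'
from h import *
d=np.load("pose.npz");Rl,Rt=lockframe(d);s=get_state();T=rot(s["orientation"])
p=Rl.inv().apply(s["tcp_pos"]+T.apply([.0024,0,.0653])-d["lock2"])*1000
print("t",s["clock"].__round__(2),"key end in lock mm (dz=0)",p.round(1),"turn vs level",(Rt.inv()*T).as_rotvec(degrees=True).round(1),"F lock",Rl.inv().apply(s["wrist_force"]).round(1),"Tq lock",Rl.inv().apply(s["ft_torque"]).round(2),"gap",s["finger_gap"].round(4),"q6",s["joint_pos"][5].round(2))
E
python3 st.py
```

```text
Traceback (most recent call last):
  File "st.py", line 4, in <module>
    print("t",s["clock"].__round__(2),"key end in lock mm (dz=0)",p.round(1),"turn vs level",(Rt.inv()*T).as_rotvec(degrees=True).round(1),"F lock",Rl.inv().apply(s["wrist_force"]).round(1),"Tq lock",Rl.inv().apply(s["ft_torque"]).round(2),"gap",s["finger_gap"].round(4),"q6",s["joint_pos"][5].round(2))
                                                                                                                                                                                                                                                      ^^^^^^^^^^^^^^^^^^^^^
AttributeError: 'float' object has no attribute 'round'
```

```bash
sed -i 's/s\["clock"\].__round__(2)/round(s["clock"],2)/; s/s\["finger_gap"\].round(4)/round(s["finger_gap"],4)/' st.py; python3 st.py
```

```text
t 6.23 key end in lock mm (dz=0) [-0.   0.3 -4.1] turn vs level [-0.   0.1  0.1] F lock [-1.2 -0.4 -1.9] Tq lock [-0.01  0.64  0.02] gap 0.013 q6 1.02
```

Call:
send_rows(series=[0, 0, 0.4, 0, 0, 0, 0, 0, 0, 0.8, 0, 0, 0, 0, 0, 0, 1.2, 0, 0, 0, 0, 0, 0, 1.5, 0, 0, 0, 0, 0, 0, 1.5, 0, 0, 0, 0, 0, 0, 1.5, 0, 0, 0, 0])

```text
clock: 6.73
tcp_pos: [0.6396, -0.0699, 0.188]
orientation: [0.16, 0.597, 0.759, 0.204]
wrist_force: [-0.2, 0.5, -2.7]
finger_gap: 0.0128
```

```bash
python3 st.py
```

```text
t 6.73 key end in lock mm (dz=0) [  0.4  -0.1 -18.5] turn vs level [-0.1  0.1  0.1] F lock [-1.5  0.6 -2.3] Tq lock [0.01 0.7  0.03] gap 0.0128 q6 1.03
```

Call:
send_rows(series=[0, 0, 0.4, 0, 0, 0, 0, 0, 0, 0.8, 0, 0, 0, 0, 0, 0, 1.1, 0, 0, 0, 0, 0, 0, 1.1, 0, 0, 0, 0, 0, 0, 1.1, 0, 0, 0, 0])

```text
clock: 7.15
tcp_pos: [0.6449, -0.0685, 0.1784]
orientation: [0.16, 0.597, 0.759, 0.204]
wrist_force: [-0.6, 0.0, -2.0]
finger_gap: 0.0133
```

```bash
python3 st.py
```

```text
t 7.15 key end in lock mm (dz=0) [  0.3   0.  -29.7] turn vs level [-0.   0.1  0.1] F lock [-1.5  0.2 -1.4] Tq lock [-0.02  0.68  0.01] gap 0.0133 q6 1.03
```

Call:
send_rows(series=[0, 0, 0.2, 0, 0, 0, 0, 0, 0, 0.4, 0, 0, 0, 0, 0, 0, 0.4, 0, 0, 0, 0, 0, 0, 0.4, 0, 0, 0, 0])

```text
clock: 7.48
tcp_pos: [0.6469, -0.0681, 0.1752]
orientation: [0.16, 0.597, 0.759, 0.204]
wrist_force: [0.5, 0.2, -1.9]
finger_gap: 0.0131
```

```bash
python3 st.py
```

```text
t 7.48 key end in lock mm (dz=0) [  0.5  -0.1 -33.4] turn vs level [-0.1  0.1  0.1] F lock [-0.5  0.  -2. ] Tq lock [-0.03  0.71 -0.03] gap 0.0131 q6 1.04
```

Call:
send_rows(series=[0, 0, 0.2, 0, 0, 0, 0, 0, 0, 0.4, 0, 0, 0, 0, 0, 0, 0.4, 0, 0, 0, 0, 0, 0, 0.4, 0, 0, 0, 0])

```text
clock: 7.82
tcp_pos: [0.6492, -0.0678, 0.1722]
orientation: [0.16, 0.597, 0.759, 0.205]
wrist_force: [-0.6, -0.3, 0.2]
finger_gap: 0.0131
```

```bash
python3 st.py
```

```text
t 7.82 key end in lock mm (dz=0) [  1.   -0.3 -37.2] turn vs level [-0.1  0.   0.1] F lock [-0.4 -0.2  0.5] Tq lock [ 0.04  0.7  -0.02] gap 0.0131 q6 1.04
```

Call:
send_rows(series=[0, 0, 0.2, 0, 0, 0, 0, 0, 0, 0.4, 0, 0, 0, 0, 0, 0, 0.4, 0, 0, 0, 0, 0, 0, 0.4, 0, 0, 3, 0, 0, 0, 0.4, 0, 0, 6, 0, 0, -0.05, 0.4, 0, 0, 9, 0, 0, -0.05, 0.4, 0, 0, 12, 0, 0, -0.05, 0.4, 0, 0, 15, 0, 0, -0.05, 0.4, 0, 0, 15, 0])

```text
clock: 8.57
tcp_pos: [0.65, -0.0672, 0.1678]
orientation: [0.131, 0.692, 0.674, 0.223]
wrist_force: [-2.8, -0.4, 1.2]
finger_gap: 0.013
```

```bash
python3 st.py
```

```text
t 8.57 key end in lock mm (dz=0) [  0.1  -0.  -41.4] turn vs level [-0.   0.1 15.2] F lock [-1.8  0.2  2.5] Tq lock [0.11 1.   0.04] gap 0.013 q6 1.3
```

Call:
send_rows(series=[0, 0, 0, 0, 0, 3, 0, 0, 0, 0, 0, 0, 6, 0, 0, -0.03, 0, 0, 0, 9, 0, 0, -0.05, 0, 0, 0, 12, 0, 0, -0.05, 0, 0, 0, 15, 0, 0, -0.05, 0, 0, 0, 15, 0])

```text
clock: 9.07
tcp_pos: [0.6501, -0.0673, 0.1681]
orientation: [0.102, 0.773, 0.579, 0.239]
wrist_force: [-3.3, 0.4, 1.7]
finger_gap: 0.0131
```

```bash
python3 st.py
```

```text
t 9.07 key end in lock mm (dz=0) [  1.   -0.4 -41.2] turn vs level [-0.1  0.1 30.1] F lock [-1.8  1.2  3. ] Tq lock [ 0.05  0.82 -0.03] gap 0.0131 q6 1.56
```

Call:
send_rows(series=[0, 0.02, 0, 0, 0, -5, 0, 0, 0.04, 0, 0, 0, -10, 0, 0, 0.06, 0, 0, 0, -15, 0, 0, 0.08, 0, 0, 0, -20, 0, 0, 0.1, 0, 0, 0, -25, 0, 0, 0.12, 0, 0, 0, -30, 0, 0, 0.12, 0, 0, 0, -33, 0, 0, 0.13, 0, 0, 0, -36, 0, 0, 0.14, 0, 0, 0, -39, 0, 0, 0.14, 0, 0, 0, -42, 0])

```text
clock: 9.9
tcp_pos: [0.6513, -0.0677, 0.1684]
orientation: [0.181, 0.512, 0.819, 0.186]
wrist_force: [-0.5, -0.9, -2.1]
finger_gap: 0.0131
```

```bash
python3 st.py
```

```text
t 9.9 key end in lock mm (dz=0) [  0.4  -0.7 -41.5] turn vs level [ -0.1   0.  -12.2] F lock [-1.6 -0.7 -1.5] Tq lock [-0.05  0.72  0.04] gap 0.0131 q6 0.83
```

Call:
send_rows(series=[0, 0, 0, 0, 0, -3, 0, 0, 0, 0, 0, 0, -6, 0, 0, 0.02, 0, 0, 0, -9, 0, 0, 0.03, 0, 0, 0, -9, 0])

```text
clock: 10.23
tcp_pos: [0.6512, -0.0676, 0.168]
orientation: [0.194, 0.447, 0.856, 0.171]
wrist_force: [-0.4, -1.0, -2.0]
finger_gap: 0.0132
```

```bash
python3 st.py
```

```text
t 10.23 key end in lock mm (dz=0) [ -0.4  -0.7 -41.8] turn vs level [ -0.    0.  -21.1] F lock [-1.5 -0.9 -1.4] Tq lock [-0.09  0.9  -0.05] gap 0.0132 q6 0.67
```

Call:
send_rows(series=[0, 0, 0.2, 0, 0, 3, 0, 0, 0, 0.35, 0, 0, 6, 0, 0, 0, 0.45, 0, 0, 9, 0, 0, 0, 0.45, 0, 0, 9, 0, 0, 0, 0.45, 0, 0, 9, 0])

```text
clock: 10.65
tcp_pos: [0.6537, -0.067, 0.1648]
orientation: [0.18, 0.514, 0.818, 0.187]
wrist_force: [-1.9, -0.0, 0.3]
finger_gap: 0.0128
```

```bash
python3 st.py
```

```text
t 10.65 key end in lock mm (dz=0) [  0.8  -0.6 -45.9] turn vs level [ -0.1   0.1 -12. ] F lock [-1.5  0.4  1.2] Tq lock [0.1  0.67 0.  ] gap 0.0128 q6 0.83
```

Call:
send_rows(series=[0, -0.02, 0, 0, 0, 5, 0, 0, -0.04, 0, 0, 0, 10, 0, 0.01, -0.06, 0, 0, 0, 15, 0, 0.01, -0.08, 0, 0, 0, 20, 0, 0.02, -0.1, 0, 0, 0, 25, 0, 0.03, -0.12, 0, 0, 0, 30, 0, 0.04, -0.14, 0, 0, 0, 35, 0, 0.06, -0.15, 0, 0, 0, 40, 0, 0.06, -0.15, 0, 0, 0, 40, 0])

```text
clock: 11.4
tcp_pos: [0.6504, -0.0672, 0.1623]
orientation: [0.104, 0.764, 0.592, 0.235]
wrist_force: [-4.6, -2.2, -2.7]
finger_gap: 0.0132
```

```bash
python3 st.py
```

```text
t 11.4 key end in lock mm (dz=0) [ -1.9  -0.2 -46.4] turn vs level [ 0.2  0.  28.2] F lock [-5.7 -1.   0.2] Tq lock [-0.08  1.81  0.05] gap 0.0132 q6 1.53
```

Call:
send_rows(series=[0, -0.02, 0, 0, 0, 5, 0, 0, -0.04, 0, 0, 0, 10, 0, 0.01, -0.06, 0, 0, 0, 15, 0, 0.01, -0.08, 0, 0, 0, 20, 0, 0.02, -0.1, 0, 0, 0, 25, 0, 0.03, -0.12, 0, 0, 0, 29, 0, 0.03, -0.12, 0, 0, 0, 29, 0])

```text
clock: 11.98
tcp_pos: [0.6488, -0.0661, 0.1612]
orientation: [0.042, 0.888, 0.382, 0.254]
wrist_force: [-5.9, -0.2, -2.3]
finger_gap: 0.0132
```

```bash
python3 st.py
```

```text
t 11.98 key end in lock mm (dz=0) [ -2.8   0.5 -46.7] turn vs level [ 0.3  0.  57.1] F lock [-6.1  1.2  0.9] Tq lock [0.22 2.14 0.11] gap 0.0132 q6 2.04
```

Call:
send_rows(series=[0, -0.01, 0, 0, 0, 3, 0, 0, -0.02, 0, 0, 0, 5, 0, 0, -0.02, 0, 0, 0, 5, 0])

```text
clock: 12.23
tcp_pos: [0.6485, -0.0658, 0.161]
orientation: [0.031, 0.903, 0.344, 0.255]
wrist_force: [-5.8, -0.8, -3.2]
finger_gap: 0.0129
```

```bash
python3 st.py
```

```text
t 12.23 key end in lock mm (dz=0) [ -3.    0.7 -46.8] turn vs level [ 0.3  0.  62. ] F lock [-6.6  0.6  0.1] Tq lock [0.26 2.15 0.12] gap 0.0129 q6 2.12
```

Call:
send_rows(series=[0, -0.01, 0, 0, 0, 2, 0, 0, -0.01, 0, 0, 0, 3, 0, 0, -0.01, 0, 0, 0, 3, 0])

```text
clock: 12.48
tcp_pos: [0.6484, -0.0656, 0.161]
orientation: [0.024, 0.912, 0.321, 0.256]
wrist_force: [-5.6, 0.1, -2.8]
finger_gap: 0.013
```

```bash
python3 st.py
```

```text
t 12.48 key end in lock mm (dz=0) [ -3.    0.8 -46.8] turn vs level [ 0.3  0.  65. ] F lock [-6.1  1.4  0.3] Tq lock [0.31 2.17 0.08] gap 0.013 q6 2.17
```

Call:
send_rows(series=[0, -0.01, 0, 0, 0, 1, 0, 0, -0.01, 0, 0, 0, 2, 0, 0, -0.01, 0, 0, 0, 2, 0])

```text
clock: 12.73
tcp_pos: [0.6483, -0.0655, 0.161]
orientation: [0.019, 0.917, 0.305, 0.256]
wrist_force: [-6.3, -0.4, -2.4]
finger_gap: 0.0129
```

```bash
python3 st.py
```

```text
t 12.73 key end in lock mm (dz=0) [ -3.1   0.8 -46.8] turn vs level [ 0.3  0.  67. ] F lock [-6.5  1.1  1. ] Tq lock [0.38 2.13 0.1 ] gap 0.0129 q6 2.21
```

Call:
send_rows(series=[0, -0.01, 0, 0, 0, 1, 0, 0, -0.01, 0, 0, 0, 1.5, 0, 0, -0.01, 0, 0, 0, 1.5, 0])

```text
clock: 12.98
tcp_pos: [0.6483, -0.0654, 0.1609]
orientation: [0.016, 0.921, 0.293, 0.256]
wrist_force: [-6.7, -0.2, -3.2]
finger_gap: 0.0129
```

```bash
python3 st.py
```

```text
t 12.98 key end in lock mm (dz=0) [ -3.1   0.9 -46.8] turn vs level [ 0.3  0.  68.5] F lock [-7.3  1.4  0.5] Tq lock [0.4  2.13 0.15] gap 0.0129 q6 2.23
```

Call:
send_rows(series=[0, 0, 0, 0, 0, 1, 0, 0, 0, 0, 0, 0, 1.5, 0, 0, 0, 0, 0, 0, 1.5, 0])

```text
clock: 13.23
tcp_pos: [0.6482, -0.0653, 0.1608]
orientation: [0.013, 0.925, 0.281, 0.256]
wrist_force: [-6.0, -0.6, -2.0]
finger_gap: 0.0132
```

```bash
python3 st.py
```

```text
t 13.23 key end in lock mm (dz=0) [ -3.1   0.9 -46.8] turn vs level [ 0.3  0.  69.9] F lock [-6.1  0.9  1.2] Tq lock [0.37 2.23 0.25] gap 0.0132 q6 2.26
```

Call:
send_rows(series=[0, 0, 0, 0, 0, 1, 0, 0, 0, 0, 0, 0, 1.5, 0, 0, 0, 0, 0, 0, 1.5, 0])

```text
clock: 13.48
tcp_pos: [0.6482, -0.0652, 0.1608]
orientation: [0.009, 0.928, 0.269, 0.257]
wrist_force: [-7.4, -0.2, -2.3]
finger_gap: 0.0129
```

```bash
python3 - <<'E'
exec(open("st.py").read())
im,i=wristpic("pics/w5.png");v=im.copy();P=lambda a:np.int32(np.round(proj(a,i)))
a=np.deg2rad(66);u=np.array([np.sin(a),np.cos(a),0])
cv2.line(v,*[tuple(map(int,q)) for q in P(Rl.apply([u*.067+[0,0,-.014],-u*.067+[0,0,-.014]])+d["lock2"])],(255,255,0),1)
cv2.imwrite("pics/w5v.png",cv2.resize(v[60:400,110:530],None,fx=1.42,fy=1.42,interpolation=cv2.INTER_CUBIC))
E
```

```text
t 13.48 key end in lock mm (dz=0) [ -3.1   1.  -46.9] turn vs level [ 0.3  0.  71.4] F lock [-7.4  1.5  1.7] Tq lock [0.42 2.27 0.57] gap 0.0129 q6 2.29
```

View pics/w5v.png

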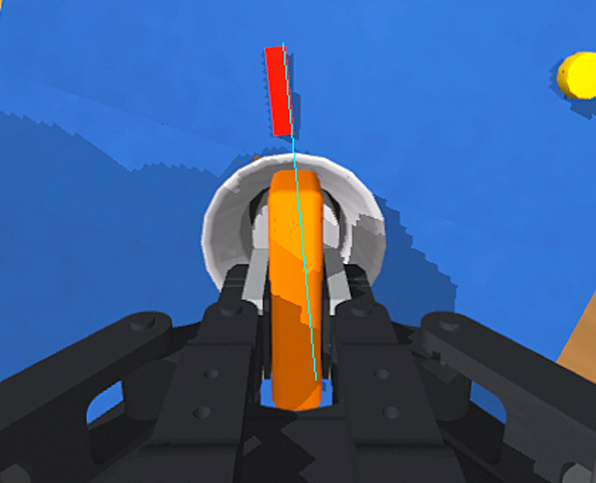

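The handle points along the red marks, with the upper one at (279,92). The torque rose from 0.10 to 0.57 N m, so it has reached the stop. I'll relieve the load and release.

Call:
send_rows(series=[-0.1, 0, 0, 0, 0, -0.5, 0, -0.2, 0, 0, 0, 0, -1, 0, -0.2, 0, 0, 0, 0, -1, 0], newtons=20)

```text
clock: 13.78
tcp_pos: [0.6477, -0.0657, 0.1609]
orientation: [0.011, 0.925, 0.278, 0.258]
wrist_force: [-5.5, 2.3, -1.6]
finger_gap: 0.0126
```

```bash
python3 st.py
```

```text
t 13.78 key end in lock mm (dz=0) [ -3.4   0.7 -46.5] turn vs level [ 0.2  0.2 70.4] F lock [-4.9  3.5  1. ] Tq lock [0.94 1.63 0.36] gap 0.0126 q6 2.27
```

Call:
send_rows(series=[0, 0, 0, 0, 0, 0, 0.1, 0, 0, 0, 0, 0, 0, 0.25, 0, 0, 0, 0, 0, 0, 0.45, 0, 0, 0, 0, 0, 0, 0.45, 0, 0, 0, 0, 0, 0, 0.45])

```text
clock: 14.2
tcp_pos: [0.6507, -0.0676, 0.1637]
orientation: [0.013, 0.925, 0.276, 0.26]
wrist_force: [0.1, 0.1, 0.6]
finger_gap: 0.0382
```

```bash
python3 - <<'E'
exec(open("st.py").read())
im,i=wristpic("pics/w6.png")
om=biggest(hsvm(im,lambda h,s,v:(h>6)&(h<20)&(s>190)&(v>90))&(np.arange(400)[:,None]>130)&(np.abs(np.arange(640)-318)<50))
H=cub(-.032,.032,-.007,.007,.07,.098)
K=lambda p:s["tcp_pos"]+T.apply(R.from_euler("z",p[3]).apply((H-[0,0,.084])*[1,1,-1])+[p[0],p[1],-grip_point_offset+p[2]])
k,f=fit(K,[.0024,0,.008,0],[.004,.004,.004,.05],[(om.astype(np.float32),i)]);print("key in tool mm",(k[:3]*1000).round(1),"yaw deg",np.rad2deg(k[3]).round(1),"err",round(f,3))
E
```

```text
t 14.2 key end in lock mm (dz=0) [  0.4  -2.2 -45.3] turn vs level [-0.2  0.1 70.5] F lock [0.4 0.1 0.5] Tq lock [ 0.03  0.49 -0.03] gap 0.0382 q6 2.27
key in tool mm [-8.4 -9.  22.7] yaw deg -10.0 err 0.11
```

Call:
send_rows(series=[0, 0, -1, 0, 0, 0, 0.45, 0, 0, -2.5, 0, 0, 0, 0.45, 0, 0, -5, 0, 0, 0, 0.6, 0, 0, -8, 0, 0, 0, 0.8, 0, 0, -11, 0, 0, 0, 0.8, 0, 0, -12, 0, 0, 0, 0.8, 0, 0, -12, 0, 0, 0, 0.8])

```text
clock: 14.83
tcp_pos: [0.592, -0.0826, 0.2708]
orientation: [0.015, 0.925, 0.275, 0.262]
wrist_force: [-0.2, -0.1, 0.2]
finger_gap: 0.0686
```

```bash
python3 - <<'E'
exec(open("st.py").read())
im,i=wristpic("pics/w7.png");side=read_camera("side");cv2.imwrite("pics/side7.png",side)
u0,v0=proj(d["lock2"],i)[0].astype(int);print(u0,v0)
a=cv2.resize(im[max(0,v0-110):max(0,v0-110)+220,u0-100:u0+100],None,fx=2.2,fy=2.2,interpolation=cv2.INTER_CUBIC)
b=cv2.resize(side[130:230,330:420],(400,444),interpolation=cv2.INTER_CUBIC)
h=min(a.shape[0],444);cv2.imwrite("pics/f7.png",np.hstack([a[:h,:400],b[:h,:360]]))
E
```

```text
t 14.83 key end in lock mm (dz=0) [ 1.7 -3.1 77.8] turn vs level [-0.5  0.1 70.5] F lock [-0.  -0.1  0.3] Tq lock [-0.03  0.4   0.  ] gap 0.0686 q6 2.2
314 182
```

View pics/f7.png

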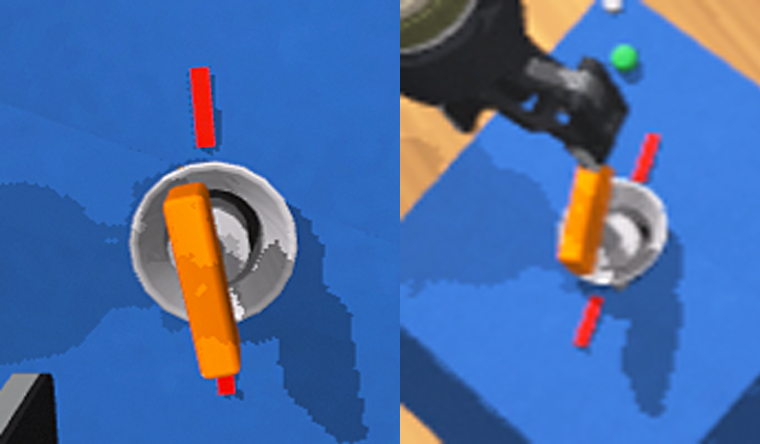

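```bash
python3 - <<'E'
from h import *
d=np.load("pose.npz");Rl,Rt=lockframe(d)
I={c:camera_info(c) for c in("wrist","side","top")}
ims={"wrist":cv2.imread("pics/w7.png"),"side":cv2.imread("pics/side7.png"),"top":read_camera("top")}
cv2.imwrite("pics/top7.png",ims["top"])
hc=d["lock2"]+Rl.apply([-.01,0,.034]);M={}
for c in I:
    x,y=proj(hc,I[c])[0];r=70 if c=="wrist" else 25
    Y,X=np.mgrid[:400,:640];w=(abs(X-x)<r)&(abs(Y-y)<r*1.2)
    M[c]=biggest(hsvm(ims[c],lambda h,s,v:(h>6)&(h<22)&(s>150)&(v>90))&w).astype(np.float32)
    print(c,x.round(),y.round(),cv2.boundingRect(M[c].astype(np.uint8)),M[c].sum())
H=cub(-.032,.032,-.007,.007,.07,.098)
a0=np.deg2rad(90-66)
# handle dir angle from lock x toward lock y = a ; tilt rotvec in lock axes (tx,ty)
K=lambda p:d["lock2"]+Rl.apply((R.from_rotvec([p[4],p[5],0])*R.from_euler("z",p[3])).apply(H)+p[:3])
for cs in(("wrist","side"),("wrist","side","top")):
    p,f=fit(K,[0,0,-.05,a0,0,-.15],[.003,.003,.005,.1,.1,.1],[(M[c],I[c]) for c in cs])
    p,f=fit(K,p,[.002,.002,.004,.05,.05,.05],[(M[c],I[c]) for c in cs])
    Rk=R.from_rotvec([p[4],p[5],0])*R.from_euler("z",p[3]);ax=Rk.apply([1,0,0])
    print(cs,"end mm",(p[:3]*1000).round(1),"handle ctr mm",((p[:3]+Rk.apply([0,0,.084]))*1000).round(1),"clockwise of level",90-np.rad2deg(np.arctan2(ax[1],ax[0])).round(1),"tilt",np.rad2deg(p[4:]).round(1),"err",round(f,3))
E
```

```text
wrist 312.0 202.0 (288, 155, 35, 89) 1795.0
side 372.0 181.0 (366, 168, 11, 24) 177.0
top 345.0 158.0 (333, 145, 22, 24) 160.0
('wrist', 'side') end mm [ -8.2  10.4 -53. ] handle ctr mm [-8.8  5.6 30.9] clockwise of level 59.2 tilt [ 3.2 -0.4] err 0.179
('wrist', 'side', 'top') end mm [ -3.1   5.7 -57.4] handle ctr mm [-10.8   4.2  26.2] clockwise of level 60.2 tilt [ 1.  -5.2] err 0.249
```

The key sits deep in the lock and leans downslope within the bore clearance. The handle is about 6° anticlockwise of the marks, because it relaxed by about 10° within the slot play when I let go. I'll regrip it as it lies and turn it gently back to the stop.

```bash
cat > fk.py <<'E'
from h import *
def keyfit(ims,I,cs):
    d=np.load("pose.npz");Rl,Rt=lockframe(d);M={}
    hc=d["lock2"]+Rl.apply([-.01,0,.034]);Y,X=np.mgrid[:400,:640]
    for c in cs:
        x,y=proj(hc,I[c])[0];r=70 if c=="wrist" else 25
        M[c]=biggest(hsvm(ims[c],lambda h,s,v:(h>6)&(h<22)&(s>150)&(v>90))&(abs(X-x)<r)&(abs(Y-y)<r*1.2)).astype(np.float32)
    H=cub(-.032,.032,-.007,.007,.07,.098)
    Rk=lambda p:R.from_rotvec([p[1],p[2],0])*R.from_euler("z",p[0])
    K=lambda p:d["lock2"]+Rl.apply(Rk(p).apply(H)+[0,0,-.049])
    p,f=fit(K,[.5,0,-.1],[.1,.1,.1],[(M[c],I[c]) for c in cs])
    ax=Rk(p).apply([1,0,0]);hc=Rk(p).apply([0,0,.084])+[0,0,-.049];ang=90-np.rad2deg(np.arctan2(ax[1],ax[0]))
    print(cs,"clockwise of level",ang.round(1),"tilt deg",np.rad2deg(p[1:]).round(1),"handle ctr",(hc*1000).round(1),"err",round(f,3))
    return hc,ang
E
python3 - <<'E'
from fk import *
I={c:camera_info(c) for c in("wrist","side")};ims={"wrist":cv2.imread("pics/w7.png"),"side":cv2.imread("pics/side7.png")}
keyfit(ims,I,("wrist","side"))
hc,ang=keyfit(ims,I,("wrist",))
d=np.load("pose.npz");Rl,Rt=lockframe(d);Rg=Rt*R.from_euler("z",ang,degrees=True)
for up in(.05,0): goto(d["lock2"]+Rl.apply(hc+[0,0,up])+Rg.apply([0,0,grip_point_offset-.0037]),Rg)
E
```

```text
('wrist', 'side') clockwise of level 59.6 tilt deg [-3.3 -5.8] handle ctr [-8.4  4.8 34.4] err 0.289
('wrist',) clockwise of level 59.8 tilt deg [-2.8 -6.6] handle ctr [-9.6  4.  34.3] err 0.226
t 14.9833 tcp [ 0.5908 -0.0814  0.2652] F [ 0.6 -0.1 -0.4] gap 0.0679
shift [-0.29 -0.74  6.93] turn [ -0.05  -0.06 -10.81] q [-0.43 -0.01 -0.39  0.77  0.32  2.2 ]
t 14.9833 tcp [ 0.5908 -0.0814  0.2652] F [ 0.6 -0.1 -0.4] gap 0.0679
shift [-0.29 -0.74 11.93] turn [ -0.05  -0.06 -10.81] q [-0.43 -0.01 -0.39  0.77  0.32  2.2 ]
```

Call:
send_rows(series=[-0.1, -0.3, 2, 0, 0, -5, 0.7, -0.3, -0.7, 5, 0, 0, -10.5, 0.7, -0.3, -0.7, 7, 0, 0, -10.5, 0.7, -0.3, -0.7, 7, 0, 0, -10.5, 0.7, -0.3, -0.7, 7, 0, 0, -10.5, 0.7])

```text
clock: 15.4
tcp_pos: [0.6182, -0.0676, 0.1998]
orientation: [0.034, 0.897, 0.359, 0.255]
wrist_force: [-0.3, 0.4, 0.8]
finger_gap: 0.0596
```

```bash
python3 - <<'E'
from fk import *
im,i=wristpic("pics/w8.png")
hc,ang=keyfit({"wrist":im},{"wrist":i},("wrist",))
d=np.load("pose.npz");Rl,Rt=lockframe(d);Rg=Rt*R.from_euler("z",ang,degrees=True)
goto(d["lock2"]+Rl.apply(hc)+Rg.apply([0,0,grip_point_offset-.0037]),Rg)
E
```

```text
('wrist',) clockwise of level 59.9 tilt deg [-2.1 -4.4] handle ctr [-6.5  3.  34.7] err 0.103
t 15.45 tcp [ 0.619  -0.0682  0.2017] F [0.4 0.6 0.1] gap 0.0599
shift [0.24 0.27 4.87] turn [-0.16 -0.03 -0.23] q [-0.38  0.07 -0.46  0.6   0.3   2.06]
```

Call:
send_rows(series=[0.2, 0.25, 0.5, 0, 0, 0, 0.55, 0.2, 0.25, 2, 0, 0, 0, 0.5, 0.2, 0.25, 3.5, 0, 0, 0, 0.5, 0.2, 0.25, 4.7, 0, 0, 0, 0.5, 0.2, 0.25, 4.7, 0, 0, 0, 0.4, 0.2, 0.25, 4.7, 0, 0, 0, 0.2, 0.2, 0.25, 4.7, 0, 0, 0, 0.1, 0.2, 0.25, 4.7, 0, 0, 0, 0, 0.2, 0.25, 4.7, 0, 0, 0, 0], newtons=25)

```text
clock: 16.2
tcp_pos: [0.6455, -0.0641, 0.1651]
orientation: [0.037, 0.896, 0.359, 0.257]
wrist_force: [-0.1, -0.5, -0.6]
finger_gap: 0.0137
```

```bash
python3 st.py
```

```text
t 16.2 key end in lock mm (dz=0) [ -2.8   2.9 -41.9] turn vs level [-0.2  0.1 60.1] F lock [-0.6 -0.5 -0.4] Tq lock [-0.18  0.54  0.07] gap 0.0137 q6 2.09
```

Call:
send_rows(series=[0, 0, 0, 0, 0, 2, 0, 0, 0, 0, 0, 0, 4, 0, 0, 0, 0, 0, 0, 6, 0, 0, 0, 0, 0, 0, 6, 0, 0, 0, 0, 0, 0, 6, 0])

```text
clock: 16.62
tcp_pos: [0.6457, -0.0645, 0.165]
orientation: [0.024, 0.914, 0.312, 0.259]
wrist_force: [0.2, -1.9, 0.2]
finger_gap: 0.0134
```

```bash
python3 st.py
```

```text
t 16.62 key end in lock mm (dz=0) [ -2.6   2.2 -42.1] turn vs level [-0.2  0.  66. ] F lock [-0.1 -1.9  0.3] Tq lock [-0.73  0.48  0.  ] gap 0.0134 q6 2.19
```

Call:
send_rows(series=[0, 0, 0, 0, 0, 1, 0, 0, 0, 0, 0, 0, 2.5, 0, 0, 0, 0, 0, 0, 2.5, 0])

```text
clock: 16.87
tcp_pos: [0.6459, -0.0647, 0.1648]
orientation: [0.018, 0.921, 0.291, 0.259]
wrist_force: [1.1, -4.0, 0.9]
finger_gap: 0.0134
```

```bash
python3 st.py
```

```text
t 16.87 key end in lock mm (dz=0) [ -2.5   1.8 -42.3] turn vs level [-0.2  0.  68.6] F lock [ 0.5 -4.1  0.7] Tq lock [-1.23  0.36  0.02] gap 0.0134 q6 2.24
```

Call:
send_rows(series=[-0.03, 0.1, 0.05, 0, 0, 0, 0, -0.07, 0.2, 0.1, 0, 0, 0, 0, -0.07, 0.2, 0.15, 0, 0, 0, 0, -0.07, 0.2, 0.15, 0, 0, 0, 0])

```text
clock: 17.2
tcp_pos: [0.6469, -0.0652, 0.163]
orientation: [0.017, 0.92, 0.292, 0.259]
wrist_force: [1.1, -1.2, 1.1]
finger_gap: 0.0136
```

```bash
python3 st.py
```

```text
t 17.2 key end in lock mm (dz=0) [ -2.7   1.3 -44.3] turn vs level [-0.1  0.2 68.5] F lock [ 1.2 -1.4  0.6] Tq lock [-0.37 -0.01  0.06] gap 0.0136 q6 2.24
```

Call:
send_rows(series=[0, 0, 0, 0, 0, 0, 0.16, 0, 0, 0, 0, 0, 0, 0.2, 0, 0, 0, 0, 0, 0, 0.3, 0, 0, 0, 0, 0, 0, 0.45, 0, 0, 0, 0, 0, 0, 0.45])

```text
clock: 17.62
tcp_pos: [0.6459, -0.0651, 0.1621]
orientation: [0.017, 0.921, 0.292, 0.258]
wrist_force: [-0.2, -1.7, -0.4]
finger_gap: 0.0385
```

Call:
send_rows(series=[0, 0, -1, 0, 0, 0, 0.45, 0, 0, -2.5, 0, 0, 0, 0.5, 0, 0, -5, 0, 0, 0, 0.6, 0, 0, -5, 0, 0, 0, 0.7, 0, 0, -5, 0, 0, 0, 0.7])

```text
clock: 18.03
tcp_pos: [0.6227, -0.0721, 0.2083]
orientation: [0.018, 0.92, 0.291, 0.26]
wrist_force: [-0.7, -0.4, 0.2]
finger_gap: 0.0594
```

```bash
python3 - <<'E'
from fk import *
im,i=wristpic("pics/w9.png");exec(open("st.py").read())
hc,ang=keyfit({"wrist":im},{"wrist":i},("wrist",))
cv2.imwrite("pics/w9v.png",cv2.resize(im[40:360,170:470],None,fx=1.8,fy=1.8,interpolation=cv2.INTER_CUBIC))
E
```

```text
t 18.08 key end in lock mm (dz=0) [-2.8  0.6  6.4] turn vs level [-0.1  0.1 68.6] F lock [-0.2  0.9 -0.6] Tq lock [0.   0.44 0.04] gap 0.0598 q6 2.21
('wrist',) clockwise of level 62.0 tilt deg [-1.9 -4.3] handle ctr [-6.3  2.7 34.7] err 0.154
```

View pics/w9v.png

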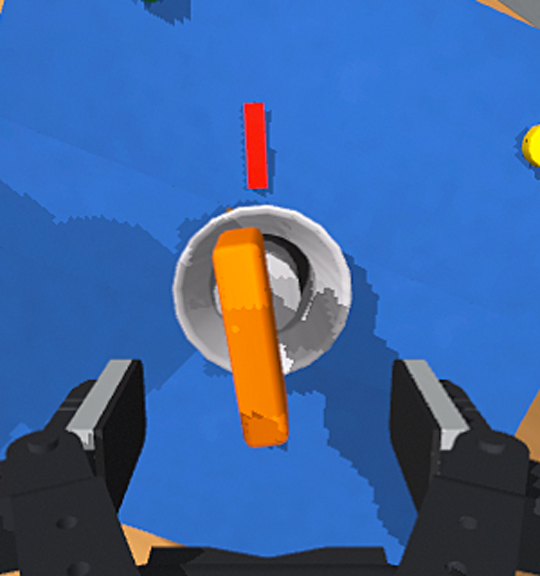

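Call:
send_rows(series=[0, 0, -2, 0, 0, 0, 0.7, 0, 0, -4, 0, 0, 0, 0.7, 0, 0, -4, 0, 0, 0, 0.7, 0, 0, -4, 0, 0, 0, 0.7])

```text
clock: 18.42
tcp_pos: [0.603, -0.0765, 0.2408]
orientation: [0.017, 0.921, 0.291, 0.259]
wrist_force: [0.7, -0.1, -0.3]
finger_gap: 0.0598
```

```bash
python3 - <<'E'
from fk import *
d=np.load("pose.npz");Rl,Rt=lockframe(d);I={};ims={}
for c in("wrist","side"): I[c]=camera_info(c);ims[c]=read_camera(c)
M={};hc=d["lock2"]+Rl.apply([-.007,.003,.034]);Y,X=np.mgrid[:400,:640]
for c in I:
    x,y=proj(hc,I[c])[0];r=70 if c=="wrist" else 25
    M[c]=biggest(hsvm(ims[c],lambda h,s,v:(h>6)&(h<22)&(s>150)&(v>90))&(abs(X-x)<r)&(abs(Y-y)<r*1.2)).astype(np.float32)
H=cub(-.032,.032,-.007,.007,.07,.098)
for z in(-.054,-.050,-.046,-.042,-.038):
    p,f=fit(lambda p:d["lock2"]+Rl.apply((R.from_rotvec([p[1],p[2],0])*R.from_euler("z",p[0])).apply(H)+[0,0,z]),[.48,-.03,-.08],[.1,.1,.1],[(M[c],I[c]) for c in I]);print(z,round(f,3),(90-np.rad2deg(p[0])).round(1))
a,b=cv2.imread("pics/top0.png"),read_camera("top")
for n,(x,y) in dict(tin=(418,217),puck=(181,166),scraper=(458,205)).items(): print(n,"pixel change",cv2.absdiff(a[y-14:y+14,x-14:x+14],b[y-14:y+14,x-14:x+14]).mean().round(1))
print(get_state()["wrist_force"].round(1))
E
```

```text
-0.054 0.292 62.0
-0.05 0.303 60.2
-0.046 0.317 60.8
-0.042 0.33 61.3
-0.038 0.345 60.4
tin pixel change 73.8
puck pixel change 1.0
scraper pixel change 2.0
[-0.2  0.1 -0.1]
```

```bash
python3 - <<'E'
from h import *
a,b=cv2.imread("pics/side0.png"),read_camera("side")
for n,(x,y) in dict(tin=(363,282),puck=(305,127),scraper=(430,310)).items(): print(n,cv2.absdiff(a[y-22:y+22,x-16:x+16],b[y-22:y+22,x-16:x+16]).mean().round(1))
q=silhouettes("side","tin")
print([(r["p"],r["box"]) for r in q[:2]])
c=silhouettes("top","tin");print([(r["p"],r["box"]) for r in c[:2]])
E
```

```text
tin 3.5
puck 32.4
scraper 28.5
[(0.58, [349.3, 257.1, 27.1, 44.6])]
[]
```

```bash
python3 -c "
from workcell import *
print(hand_in())"
```

```text
the job is handed in; nothing more can be done
None
```

The orange key is in the lock, turned clockwise to its stop and released, and I handed the job in at about 18.6 s of the 61 s. I pressed it in lightly and turned it both ways. It caught around 12° anticlockwise of level, where the axial force fell to nothing, and it then went down to the slot floor. Clockwise, the torque rose from 0.10 to 0.57 N m at about 70° from level.

**Handle angle:** When I let go, the key leaned downslope in the loose bore and the handle eased back to about 60°. I regripped it and turned it gently to 68.6°, but on release it settled at 60–62°. That is about 4–6° short of the red marks and 7–10° short of where I met the stop.

**Depth:** The contact heights put the lower end on the slot floor when it was first pressed in. The last camera fit also favours fully home, but only weakly (outline mismatch 0.29–0.35 at every depth tried).

**Bystanders:** The tin looks unmoved in the side view, and the puck and scraper in the top view. The other views of them had changed too, which I put down to the arm or its shadow. The gripper was open and clear, with no force on the wrist.

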